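# Clear the cradle and hang up the paging handset

## Task

Hang the handset back up on the sloping console: lay its grip in both forks of the cradle, facing down as it lies now, with the round earpiece at the high end. The battery pack that somebody left on the cradle belongs flat in the open drawer, the right way up, beside the power adapter, and the drawer is to be slid fully shut. Lower the handset and the pack into place rather than dropping them, and do not disturb the meter and the drinks can.

Things in the scene. Friction and masses are not known exactly. Their poses are not given: they have to be found in the camera images.
- console: Fixed white desk console left or right of the middle: slab 260 (x) x 190 (y) mm, face sloping up 0.30 rad to its +x, 36 mm above the table at the low edge, 113 at the high. Origin on the table under the face's middle, z up. Cradle on its +y half, flat keypad and display on its -y half. Gooseneck microphone, 250 mm high, at x 60 to 117, y -83.
- cradle: Two black forks on the console's face (at x 0, y 45, z 113 mm of it). Origin midway between the fork seats, at seat height; x up the slope, y level, z square to the face (0.30 rad off vertical). Forks: bars 10 thick at x -37 and +37, 56 wide, seats 36 above the face; lips 8 wide, 12 high at each end leave 40 mm for the 32 mm grip. Free between the forks.
- handset: Loose grey telephone handset, 200 mm, 0.25 kg, face down on the table, any yaw. Origin mid-length, at table level; x to the earpiece, z up. Grip: bar 200 x 32 x 24 at z 26 to 50. Under its ends, down to z 0: round earpiece (48 across) at x 76, square mouthpiece (48) at x -76. Hung up: origin at cradle z -26, x along cradle +x, ends outside the forks (10 mm spare).
- earpiece (a point): Point in the middle of the handset's round earpiece, 76 mm along the handset's x from its origin and 26 mm up.
- pack: Loose black battery pack, a block 100 (x) x 54 (y) x 36 (z) mm, 0.25 to 0.5 kg. Origin at the centre of its underside, z towards its top, which bears a white label. At first it lies on top of the lips of the cradle, tilted as the cradle is, its long side up the slope, its underside 12 mm above the fork seats.
- unit_drawer0 (a joint): Opening of the drawer in m: 0 shut, 0.150 its end stop; it starts open by 0.125 to 0.15. It slides with about 1 N of friction and stays where it is left.
- tray (a point): Centre of the drawer's inner floor, 28 mm above the table; moves with it. x points into the unit (shutting), z up. Inside 175 (x) x 198 (y) mm, side walls 6 thick, 56 high. The front panel's outer face is at x -108.5 mm, its top edge 65 mm above the floor. The unit's top front edge is at x = opening - 93.5 mm; only the drawer before it is clear from above.
- plinth: The fixed drawer unit: a grey box 240 wide (y), 220 deep (x), its top 106 mm above the table, on a thin mat. Origin on the table, 90 mm before the middle of the unit; x points into the unit. It stands on the other side of the middle from the console.
- unit_drawer0_handle (a point): Middle of the drawer's handle, a level bar 120 long and 11 mm thick, 35 mm out from the front panel, 68 mm above the table. It moves with the drawer.
- adapter: Loose black power adapter, a block 90 (x) x 45 (y) x 32 (z) mm lying in the drawer, its centre 66 to 74 mm to +y of the drawer's middle; origin at the centre of its underside. It stays in the drawer.
- meter: Loose yellow hand meter, 85 x 175 x 40 mm high, lying on the table beyond the handset; origin at the centre of its underside. To be left alone.
- can: Loose upright aluminium drinks can, 52 mm across and 150 high, beyond the handset; origin at the centre of its foot. To be left alone.
Things that resemble listed ones, but are neither listed nor needed, are in the scene too. Leave any pink or red look-alike of the pack alone.

How it is judged (in metres and radians):
At the end, for the whole second after the job is handed in: Handset in both forks (16 mm along, 9 mm across, 6 mm in height, 0.12 rad), earpiece at the high end. Pack flat (0.15 rad), right way up, on the drawer floor; adapter still in the drawer; drawer open less than 8 mm; all at rest (x of handset in the frame of cradle between -0.016 and 0.016 m and y of handset in the frame of cradle between -0.009 and 0.009 m and z of handset in the frame of cradle between -0.032 and -0.02 m and angle between the x axis of handset and the x axis of cradle, either way round below 0.12 rad and angle between the z axis of handset and the z axis of cradle, either way round below 0.12 rad and x of earpiece in the frame of cradle above 0.05 m and angle between handset's own z axis and vertical below 0.6 rad and linear speed of each of handset, pack below 0.02 m/s and x of pack in the frame of tray between -0.09 and 0.09 m and y of pack in the frame of tray between -0.1 and 0.1 m and z of pack in the frame of tray between -0.006 and 0.012 m and angle between pack's own z axis and vertical below 0.15 rad and value of joint unit_drawer0 below 0.008 m and x of adapter in the frame of tray between -0.09 and 0.09 m and y of adapter in the frame of tray between -0.1 and 0.1 m); the robot touches nothing.
It fails at once if the meter or the drinks can is moved by more than 30 mm (distance of any of meter, can from where it was at the start of the episode above 0.03 m).
It fails at once if the handset is dropped onto the console (hits it faster than 0.5 m/s) (contact force between handset and console above 1 N and linear speed of handset above 0.5 m/s).
It fails at once if the pack is dropped into the drawer or onto the console (hits faster than 0.7 m/s) ((contact force between pack and plinth above 1 N or contact force between pack and console above 1 N) and linear speed of pack above 0.7 m/s).
It also fails if it takes over 72 s, if anything falls off the work surface, if the arm or the gripper's body presses on something with over 40 N, if the wrist force passes 120 N, or if a joint passes its speed limit or range.

## Robot

A 6-joint arm with a two-finger parallel gripper is mounted at the origin on the work surface. World frame = base frame: x ahead of the robot, y to its left, z up, the work surface at z = 0. Lengths are in m, angles in degrees, forces in N, time in s.
With the tool pointing down it reaches from about 0.325 to 0.925 m from the base axis. Payload 3.1 kg.
Tool frame: the origin (TCP) lies midway between the tips of the shut fingers; the grasp point (between the pads) lies 19 mm behind it; z points along the fingers, y is the line along which they close (so a half turn about z gives the same grasp; the last joint's range is limited). The gripper opens to 85 mm and grips with 20 to 120 N. Pads are 22 mm wide; open, the fingers measure 114 mm over their backs; the gripper's body (76 mm by 85 mm) begins 54 mm behind the grasp point. The pads swing forward as they close: fully open they stand 13 mm farther back than shut.
Start: joints at [63.988, 12.427, 92.441, -0, 75.132, -6.429], TCP at [0.209, 0.589, 0.231] pointing down, gripper open.
Joint ranges: [-157.48, 157.48], [-44.54, 120.13], [17.64, 146.25], [-64.5, 244.5], [7.68, 150.69], [-147.95, 147.95]. Speed limits (degrees/s): [159.86, 159.86, 180, 180, 180, 180].

## Interface

Orientations are given as a 3x3 rotation matrix whose columns are the frame's x, y, z axes.
In Python, from plant import telemetry, vision, finish_job gives the robot as it stands.
- The arm moves only by the tool carry_out, never from a script. Its argument "targets" is text: rows parted by semicolons, each of 7 numbers parted by spaces: the turn, a rotation vector about the tool's x, y, z in units of 6 degrees (1.0 is 6 degrees), then the shift along the tool's x, y, z in m, then the finger opening in m, from 0 to 0.0854. In form: ax ay az dx dy dz hand; .... A call has 1 to 10 rows; each row shifts and turns the commanded pose from where the row before left it, along the tool's axes as they then stand; what a row does not reach is not made up. A row lasts 1/8 s, in which the tool goes at most 62.5 mm and 10.7 degrees, less where a joint would pass 70% of its speed; a pose out of reach is approached as far as the arm can. A call is refused whole if a number of a shift passes 0.0625 or a number of a turn 1, either way. A call with a gripper value outside its range is refused whole. The fingers move at their own pace and stop on an object; the grip force is fixed at half the most. Time passes only in rows, so rows that do not move let the fingers close. It gives the time, the measured TCP pose, the force, the opening and the grip force at its end, in the units of the state.
- telemetry.sense(): the state, without advancing time (a new reading comes with each control period).
- vision.camera(name): name is "scene" or "top" or "wrist"; returns the picture (384x512x3 uint8, red, green, blue); there is no depth.
- vision.camera_params(name): a dict with "K" (3x3 intrinsics, pixels), "rvec" (rotation vector, rad) and "tvec" (3), from world to camera coordinates, as OpenCV has them. Camera axes: x right, y down, z forward; pixel columns grow to the right and rows downward; lengths in m; the calibration is good to about 2 mm. A picture is of the moment at which its call begins: read the wrist's pose just before it. camera_params takes no time and is no camera call; for the wrist camera it gives the pose at the moment of the call.
- finish_job(): hands the job in; it is judged then, once.
The state is a dict: "t": time; "qpos": joint angles; "qvel": joint speeds; "joint_torque": joint torques, N m; "eef_pos": TCP position; "tool_rot": TCP orientation; "force": force on the tool from outside, world axes, zero at the start; "moment": the same for the moment, N m; "gripper_width": opening from 0.0 (shut) to 1.0 (fully open); "finger_force": force on a finger pad.
Only numpy, scipy, OpenCV 4.12 (cv2) and the standard library are available. Lean on these libraries where they do the work, as an engineer would, in place of code of your own. Each camera call takes 0.05 s, during which the arm holds its last target. There are 200 camera calls.

## Working session

There is one attempt and no reset: what is moved stays moved. The work goes in short steps, Python scripts to look and compute and a tool call to move; the robot and the scene stay as the last step left them, time stands still between calls to the robot, and variables do not carry over. Pictures are saved under pics/ and viewed, at most 10 in all, crops included, and the job is handed in when it is done.

Besides the shell and the picture viewer there is one more tool, called after "Request:" by a JSON object that holds its "fn" and its "kwargs". carry_out: Moves the arm, as the interface text tells. Its arguments: {"type":"object","properties":{"targets":{"type":"string"}},"required":["targets"]}

```bash
mkdir -p pics; ls; cat > h.py <<'E'
import numpy as np, cv2
from plant import telemetry, vision
def cam(n):
    p=vision.camera_params(n); K=np.array(p["K"]).reshape(3,3); R=cv2.Rodrigues(np.array(p["rvec"],float))[0]; t=np.array(p["tvec"],float).ravel()
    return K,R,t
def ray(c,uv):
    K,R,t=c; d=R.T@np.linalg.solve(K,[uv[0],uv[1],1]); return -R.T@t,d
def onz(c,uv,z):
    o,d=ray(c,uv); return o+d*(z-o[2])/d[2]
def proj(c,P):
    K,R,t=c; p=(K@(R@np.atleast_2d(P).T+t[:,None])).T; return p[:,:2]/p[:,2:]
def snap(n,f):
    c=cam(n); im=np.array(vision.camera(n)); cv2.imwrite(f"pics/{f}.png",im[:,:,::-1]); return c,im
E
python3 - <<'E'
from h import *
np.set_printoptions(precision=4,suppress=True)
s=telemetry.sense(); print(s)
ims=[]
for n in ("scene","top"):
    c,im=snap(n,n+"0"); print(n,-c[1].T@c[2],c[0][0,0])
    ims.append(im)
E
```

```text
pics
{'t': 0.0, 'qpos': array([63.9891, 12.4775, 92.53  ,  0.0011, 75.13  , -6.4293]), 'qvel': array([ 0.0677,  0.0481,  0.0295,  0.0145,  0.0637, -0.0091]), 'joint_torque': array([ -0.0004, -39.6847, -30.3852,  -0.0003,   0.0099,  -0.    ]), 'eef_pos': array([0.2091, 0.5881, 0.2299]), 'tool_rot': array([[-0.9422,  0.3352, -0.0011],
       [ 0.3352,  0.9422, -0.0021],
       [ 0.0003, -0.0024, -1.    ]]), 'force': array([-0.5061,  0.5992,  0.3247]), 'moment': array([-0.01  , -0.0166, -0.0147]), 'finger_force': 0.0, 'gripper_width': 0.9968274573247818}
scene [1.2703 0.1256 0.9829] 420.40600112627675
top [0.3298 0.0987 1.09  ] 358.72863733389585
```

View pics/top0.png

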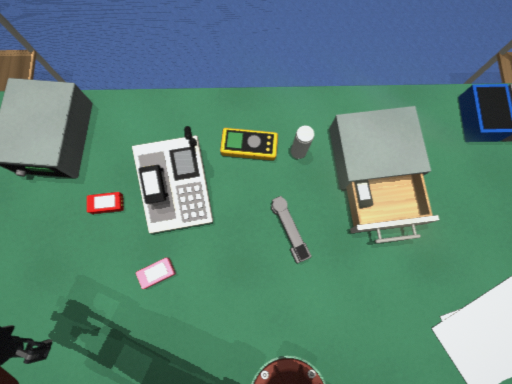

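View pics/scene0.png

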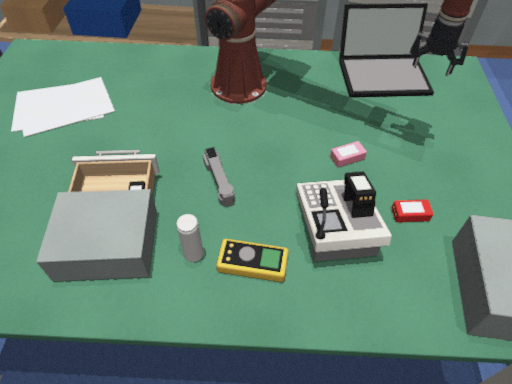

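```bash
python3 - <<'E'
import cv2, numpy as np
im=cv2.imread("pics/top0.png")
a=cv2.resize(im[130:240,95:225],None,fx=3.0,fy=3.0,interpolation=cv2.INTER_CUBIC)
b=cv2.resize(im[100:265,265:440],None,fx=2.2,fy=2.2,interpolation=cv2.INTER_CUBIC)
s=cv2.imread("pics/scene0.png")
H=max(a.shape[0],b.shape[0]); 
o=np.zeros((600,800,3),np.uint8); o[:330,:390]=a; o[:363,400:785]=b[:363,:385]
c=cv2.resize(s[165:265,290:400],None,fx=2.2,fy=2.2,interpolation=cv2.INTER_CUBIC); o[375:595,:242]=c
c=cv2.resize(s[140:280,40:245],None,fx=1.6,fy=1.6,interpolation=cv2.INTER_CUBIC); o[375:599,400:728]=c
cv2.imwrite("pics/crop0.png",o)
E
```

```text
(no output)
```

View pics/crop0.png

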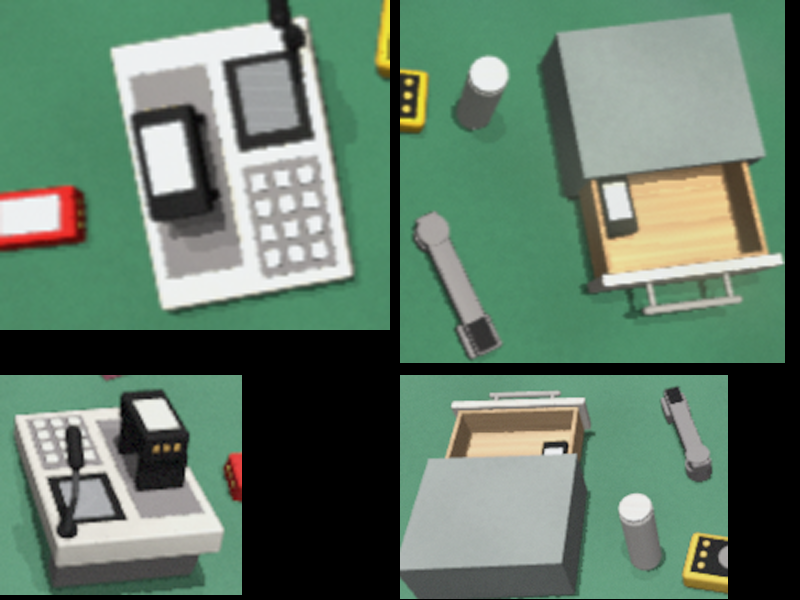

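```bash
python3 - <<'E'
from h import *
np.set_printoptions(precision=4,suppress=True)
c=cam("top")
A=lambda x,y:((x+.5)/3+95-.5,(y+.5)/3+130-.5)
B=lambda x,y:((x+.5)/2.2+265-.5,(y+.5)/2.2+100-.5)
P=[onz(c,A(*p),z) for p,z in (((112,47),.113),((305,18),.113),((352,275),.036),((162,308),.036))]
P=np.array(P); print("console",P,[np.linalg.norm((P[i]-P[(i+1)%4])) for i in range(4)])
xh=(P[0]+P[1]-P[2]-P[3])[:2]; yh=(P[0]+P[3]-P[1]-P[2])[:2]
print("yaw",np.degrees(np.arctan2(xh[1],xh[0])),np.degrees(np.arctan2(-yh[0],yh[1])),"mid",P.mean(0))
e=onz(c,B(432,230),.050); im=cv2.imread("pics/top0.png")
m=onz(c,B(480,337),.050); d=e-m; print("handset ear,mouth",e,m,np.linalg.norm(d),np.degrees(np.arctan2(d[1],d[0])),(e+m)/2)
for n,p,z in (("panelL",(601,279),.093),("panelR",(781,260),.093),("unitFL",(582,178),.106),("unitFR",(764,155),.106),("unitBL",(557,35),.106),("unitBR",(732,15),.106),("hanL",(645,308),.0735),("hanR",(741,298),.0735),("adTL",(601,182),.06),("adTR",(628,177),.06),("adBR",(636,230),.06),("adBL",(608,235),.06)):
    print(n,onz(c,B(*p),z))
# wrist cam in tool frame
s=telemetry.sense(); K,R,t=cam("wrist"); T=s["tool_rot"]
print("wristcam pos in tool",T.T@(-R.T@t-s["eef_pos"]),"axes",(R@T).T,K[0,0])
E
```

```text
console [[0.7051 0.4307 0.113 ]
 [0.7315 0.2461 0.113 ]
 [0.4917 0.2074 0.036 ]
 [0.4627 0.3932 0.036 ]] [np.float64(0.18652905914232365), np.float64(0.2548116480060944), np.float64(0.18799616578832679), np.float64(0.2571114768466374)]
yaw 8.98331259798029 8.49472993039148 mid [0.5977 0.3193 0.0745]
handset ear,mouth [ 0.5261 -0.5318  0.05  ] [ 0.3827 -0.573   0.05  ] 0.1492169552849811 16.024794544978892 [ 0.4544 -0.5524  0.05  ]
panelL [ 0.4503 -0.7122  0.093 ]
panelR [ 0.4702 -0.9493  0.093 ]
unitFL [ 0.5804 -0.7034  0.106 ]
unitFR [ 0.6069 -0.9484  0.106 ]
unitBL [ 0.7807 -0.7087  0.106 ]
unitBR [ 0.8058 -0.954   0.106 ]
hanL [ 0.4141 -0.7775  0.0735]
hanR [ 0.4245 -0.9051  0.0735]
adTL [ 0.586  -0.7657  0.06  ]
adTR [ 0.5923 -0.8039  0.06  ]
adBR [ 0.519  -0.7993  0.06  ]
adBL [ 0.5129 -0.7604  0.06  ]
wristcam pos in tool [ 0.079  -0.0006 -0.1443] axes [[-0.0007 -0.9511 -0.3088]
 [ 1.     -0.0006 -0.0004]
 [ 0.0002 -0.3088  0.9511]] 317.6007751955549
```

```bash
python3 - <<'E'
from h import *
np.set_printoptions(precision=4,suppress=True)
c=cam("top")
B=lambda x,y:((x-400+.5)/2.2+265-.5,(y+.5)/2.2+100-.5)
e=onz(c,B(432,230),.050)
m=onz(c,B(480,337),.050); d=e-m; print("handset ear,mouth",e,m,np.linalg.norm(d),np.degrees(np.arctan2(d[1],d[0])),(e+m)/2)
for n,p,z in (("panelL",(601,279),.093),("panelR",(781,260),.093),("unitFL",(582,178),.106),("unitFR",(764,155),.106),("unitBL",(557,35),.106),("unitBR",(732,15),.106),("hanL",(645,308),.0735),("hanR",(741,298),.0735),("adTL",(601,182),.06),("adTR",(628,177),.06),("adBR",(636,230),.06),("adBL",(608,235),.06)):
    print(n,onz(c,B(*p),z))
p=onz(c,(151.5,184),.16);print("pack",p)
E
```

```text
handset ear,mouth [0.5365 0.0074 0.05  ] [ 0.3932 -0.0498  0.05  ] 0.15434022697042296 21.769511074212044 [ 0.4648 -0.0212  0.05  ]
panelL [ 0.4603 -0.2014  0.093 ]
panelR [ 0.4802 -0.4343  0.093 ]
unitFL [ 0.5901 -0.1842  0.106 ]
unitFR [ 0.6167 -0.4242  0.106 ]
unitBL [ 0.7903 -0.1665  0.106 ]
unitBR [ 0.8154 -0.4069  0.106 ]
hanL [ 0.4244 -0.2607  0.0735]
hanR [ 0.4347 -0.3861  0.0735]
adTL [ 0.5962 -0.2227  0.06  ]
adTR [ 0.6025 -0.2599  0.06  ]
adBR [ 0.5293 -0.2637  0.06  ]
adBL [ 0.5232 -0.2257  0.06  ]
pack [0.5764 0.3567 0.16  ]
```

```bash
cat >> h.py <<'E'
from scipy.linalg import logm, expm
from scipy.spatial.transform import Rotation as Ro
def T4(R,p): T=np.eye(4);T[:3,:3]=R;T[:3,3]=p;return T
def frame(yaw,pitch,o): # x up slope
    R=Ro.from_euler('ZY',[yaw,-np.degrees(pitch)],degrees=True).as_matrix(); return T4(R,o)
def grasp(F,flip,p): # tool pointing -z of F, y along +-F y ; p = tcp in F coords
    R=F[:3,:3]@(np.diag([-1,1,-1.]) if not flip else np.diag([1,-1,-1.])); return T4(R,(F@np.r_[p,1])[:3])
def cur(): s=telemetry.sense(); return T4(s["tool_rot"],s["eef_pos"])
def rows(Tt,hand,T0=None,v=.045):
    T0=cur() if T0 is None else T0; D=np.linalg.inv(T0)@Tt
    w=Ro.from_matrix(D[:3,:3]).as_rotvec(degrees=True)
    n=max(1,int(np.ceil(max(abs(w).max()/5.9,np.linalg.norm(w)/9,np.linalg.norm(D[:3,3])/v))))
    S=expm(np.real(logm(D))/n); r=Ro.from_matrix(S[:3,:3]).as_rotvec(degrees=True)/6
    print(n,"x:"," ".join(f"{a:.2f}" for a in r)," ".join(f"{a:.4f}" for a in S[:3,3]),hand); return Tt
CR=frame(8.7,.3,[.5909,.3638,.113]); HS=frame(21.8,0,[.4648,-.0212,0]); TR=frame(5.2,0,[.574,-.310,.028])
E
python3 - <<'E'
from h import *
rows(grasp(CR,0,[0,0,.118]),.0854)
E
```

```text
10 x: -0.07 -0.28 -0.47 -0.0374 -0.0188 0.0053 0.0854
```

Request:
{"fn": "carry_out", "kwargs": {"targets": "-0.07 -0.28 -0.47 -0.0374 -0.0188 0.0053 0.0854;-0.07 -0.28 -0.47 -0.0374 -0.0188 0.0053 0.0854;-0.07 -0.28 -0.47 -0.0374 -0.0188 0.0053 0.0854;-0.07 -0.28 -0.47 -0.0374 -0.0188 0.0053 0.0854;-0.07 -0.28 -0.47 -0.0374 -0.0188 0.0053 0.0854;-0.07 -0.28 -0.47 -0.0374 -0.0188 0.0053 0.0854;-0.07 -0.28 -0.47 -0.0374 -0.0188 0.0053 0.0854;-0.07 -0.28 -0.47 -0.0374 -0.0188 0.0053 0.0854;-0.07 -0.28 -0.47 -0.0374 -0.0188 0.0053 0.0854;-0.07 -0.28 -0.47 -0.0374 -0.0188 0.0053 0.0854"}}

```text
t: 1.35
eef_pos: [0.558, 0.359, 0.2259]
tool_rot: [[-0.944, -0.155, 0.291], [-0.148, 0.988, 0.044], [-0.294, -0.002, -0.956]]
force: [0.1, 0.9, 0.3]
gripper_width: 0.999
finger_force: 0.0
```

```bash
python3 - <<'E'
from h import *
np.set_printoptions(precision=4,suppress=True)
c,im=snap("wrist","w1")
g=cam("wrist")
rows(grasp(CR,0,[0,0,.118]),.0854)
print(cur())
# predicted pack top corners and console corners
cr=[CR@np.r_[x,y,.048,1] for x in(-.05,.05) for y in(-.027,.027)]
v=im[:,:,::-1].copy()
for q in proj(c,np.array(cr)[:,:3]): cv2.circle(v,tuple(int(round(k)) for k in q),3,(255,0,255),1)
cr=[CR@np.r_[x,y,z,1] for x in(-.037,.037) for y,z in((-.028,.012),(.028,.012))]
for q in proj(c,np.array(cr)[:,:3]): cv2.circle(v,tuple(int(round(k)) for k in q),3,(255,255,0),1)
cv2.imwrite("pics/w1a.png",cv2.resize(v,None,fx=1.5,fy=1.5))
E
```

```text
1 x: -0.03 0.04 0.03 0.0060 0.0026 -0.0002 0.0854
[[-0.9426 -0.1536  0.2966  0.5626]
 [-0.1476  0.9881  0.0426  0.3569]
 [-0.2997 -0.0037 -0.954   0.2274]
 [ 0.      0.      0.      1.    ]]
```

View pics/w1a.png

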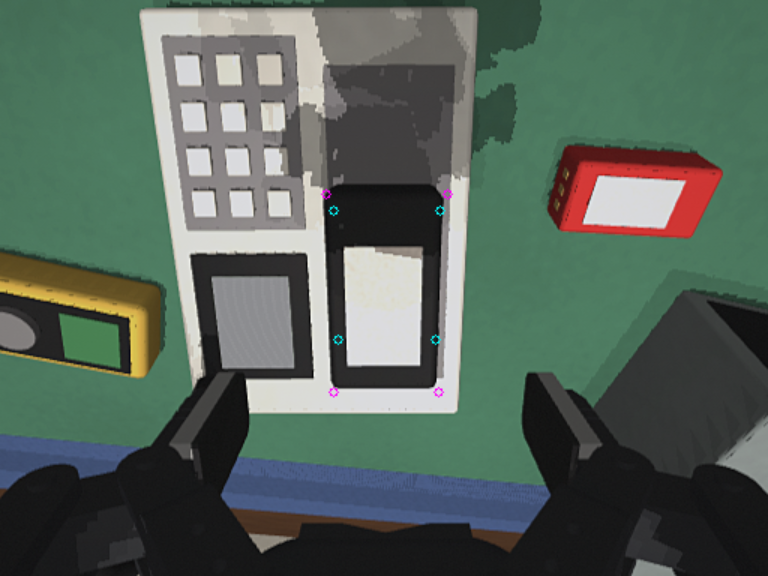

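```bash
python3 - <<'E'
from h import *
rows(grasp(CR,0,[0.001,0,.012]),.0854,v=.027)
E
```

```text
4 x: -0.01 0.01 0.01 0.0013 0.0007 0.0265 0.0854
```

Request:
{"fn": "carry_out", "kwargs": {"targets": "0 0 0 0 0 0.03 0.0854;0 0 0 0 0 0.03 0.0854;0 0 0 0 0 0.02 0.0854;0 0 0 0 0 0 0.0854;0 0 0 0 0 0 0.0854"}}

```text
t: 2.02
eef_pos: [0.581, 0.364, 0.1513]
tool_rot: [[-0.944, -0.154, 0.292], [-0.147, 0.988, 0.045], [-0.296, -0.0, -0.955]]
force: [-0.1, 0.2, -0.4]
gripper_width: 0.998
finger_force: 0.0
```

```bash
python3 - <<'E'
from h import *
c,im=snap("wrist","w2"); 
rows(grasp(CR,0,[0.001,0,.012]),.0854,v=.03)
E
```

```text
1 x: 0.01 0.01 0.02 0.0016 -0.0018 0.0280 0.0854
```

View pics/w2.png

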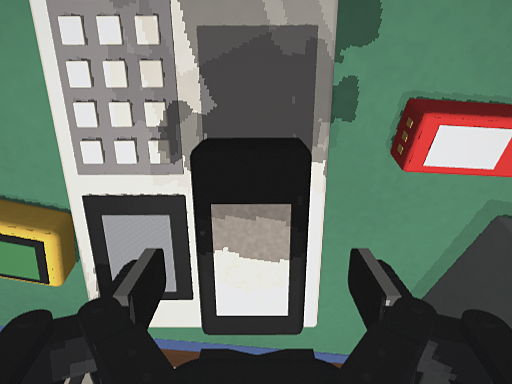

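Request:
{"fn": "carry_out", "kwargs": {"targets": "0 0 0 0.0016 -0.0018 0.014 0.0854;0 0 0 0 0 0.014 0.0854;0 0 0 0 0 0 0.0854;0 0 0 0 0 0 0.04;0 0 0 0 0 0 0.04;0 0 0 0 0 0 0.04;0 0 0 0 0 0 0.04;0 0 0 0 0 0 0.04"}}

```text
t: 3.08
eef_pos: [0.5879, 0.363, 0.1238]
tool_rot: [[-0.944, -0.153, 0.292], [-0.147, 0.988, 0.045], [-0.296, -0.0, -0.955]]
force: [-0.8, 0.1, 3.0]
gripper_width: 0.626
finger_force: 64.0
```

Request:
{"fn": "carry_out", "kwargs": {"targets": "0 0 0 0 0 -0.02 0.04;0 0 0 0 0 -0.04 0.04;0 0 0 0 0 -0.04 0.04;0 0 0 0 0 0 0.04"}}

```text
t: 3.58
eef_pos: [0.5601, 0.3598, 0.2242]
tool_rot: [[-0.942, -0.154, 0.299], [-0.146, 0.988, 0.049], [-0.303, 0.002, -0.953]]
force: [1.0, -0.5, -2.4]
gripper_width: 0.624
finger_force: 63.8
```

```bash
python3 - <<'E'
from h import *
s=telemetry.sense(); print(s["qpos"],s["gripper_width"],s["eef_pos"])
F=frame(7,0,[.50,.20,.25]); A=rows(grasp(F,0,[0,0,0]),.04)
B=rows(grasp(frame(5.2,0,[.50,-.25,.25]),0,[0,0,0]),.04,A,.05)
C=rows(grasp(TR,0,[-.02,-.025,.15]),.04,B)
E
```

```text
[ 29.41859232   8.36736392  99.51260895  -7.24686331  55.73422397
 -66.20357372] 0.6236272339168397 [0.56008525 0.35975024 0.22418098]
4 x: 0.02 0.73 0.08 0.0190 -0.0374 -0.0104 0.04
9 x: 0.00 0.00 0.03 0.0054 -0.0497 0.0000 0.04
3 x: 0.00 0.00 0.00 -0.0161 -0.0305 0.0240 0.04
```

Request:
{"fn": "carry_out", "kwargs": {"targets": "0.02 0.73 0.08 0.019 -0.0374 -0.0104 0.04;0.02 0.73 0.08 0.019 -0.0374 -0.0104 0.04;0.02 0.73 0.08 0.019 -0.0374 -0.0104 0.04;0.02 0.73 0.08 0.019 -0.0374 -0.0104 0.04;0 0 0.03 0.0054 -0.0497 0 0.04;0 0 0.03 0.0054 -0.0497 0 0.04;0 0 0.03 0.0054 -0.0497 0 0.04;0 0 0.03 0.0054 -0.0497 0 0.04;0 0 0.03 0.0054 -0.0497 0 0.04;0 0 0.03 0.0054 -0.0497 0 0.04"}}

```text
t: 4.82
eef_pos: [0.4983, -0.1027, 0.2453]
tool_rot: [[-0.995, -0.1, -0.008], [-0.1, 0.995, -0.004], [0.009, -0.003, -1.0]]
force: [1.4, -0.5, -2.1]
gripper_width: 0.623
finger_force: 64.1
```

Request:
{"fn": "carry_out", "kwargs": {"targets": "0 0 0.03 0.0054 -0.0497 0 0.04;0 0 0.03 0.0054 -0.0497 0 0.04;0 0 0.03 0.0054 -0.0497 0 0.04;0 0 0 -0.016 -0.03 0.01 0.04;0 0 0 -0.016 -0.03 0.02 0.04;0 0 0 -0.016 -0.03 0.02 0.04;0 0 0 0 0 0 0.04;0 0 0 0 0 0 0.04"}}

```text
t: 5.82
eef_pos: [0.5526, -0.3359, 0.1964]
tool_rot: [[-0.996, -0.091, -0.008], [-0.091, 0.996, -0.003], [0.009, -0.002, -1.0]]
force: [-0.2, 1.0, -2.1]
gripper_width: 0.624
finger_force: 64.3
```

```bash
python3 - <<'E'
from h import *
rows(grasp(TR,0,[-.02,-.025,.15]),.04)
print(telemetry.sense()["gripper_width"],cur())
c,im=snap("wrist","w3"); c2,im2=snap("top","t3")
o=np.zeros((384,790,3),np.uint8); o[:,:512]=im[:,:,::-1]; o[:270,512:782]=cv2.resize(im2[120:255,310:445],None,fx=2,fy=2,interpolation=2)[:,:,::-1]
cv2.imwrite("pics/c3.png",o)
E
```

```text
1 x: -0.02 -0.08 0.00 -0.0038 -0.0011 0.0184 0.04
0.6238502665826228 [[-0.99580434 -0.0911155  -0.008467    0.55262281]
 [-0.09109462  0.99583825 -0.00282077 -0.33593775]
 [ 0.00868878 -0.00203764 -0.99996018  0.19639712]
 [ 0.          0.          0.          1.        ]]
```

View pics/c3.png

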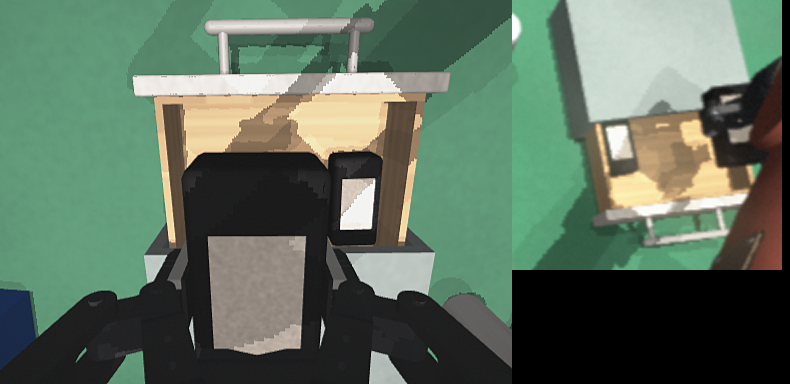

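```bash
python3 - <<'E'
from h import *
np.set_printoptions(precision=4,suppress=True)
c=cam("wrist")
for n,p,z in (("panOutR",(134,75),.093),("panOutL",(450,72),.093),("panInR",(135,94),.093),("panInL",(449,92),.093),("han",(206,27),.0735),("han",(374,22),.0735),("unitR",(146,254),.106),("unitL",(435,251),.106),("adNearL",(380,153),.06),("adNearR",(330,153),.06),("adFarL",(378,244),.06)):
    P=onz(c,p,z); print(n,P,(np.linalg.inv(TR)@np.r_[P,1])[:3])
E
```

```text
panOutR [ 0.4745 -0.4358  0.093 ] [-0.1104 -0.1163  0.065 ]
panOutL [ 0.4512 -0.2032  0.093 ] [-0.1126  0.1175  0.065 ]
panInR [ 0.4881 -0.4354  0.093 ] [-0.0969 -0.1171  0.065 ]
panInL [ 0.4651 -0.2     0.093 ] [-0.0985  0.1194  0.065 ]
han [ 0.4345 -0.387   0.0735] [-0.1459 -0.0641  0.0455]
han [ 0.4195 -0.2596  0.0735] [-0.1493  0.0642  0.0455]
unitR [ 0.6161 -0.4245  0.106 ] [ 0.0315 -0.1178  0.078 ]
unitL [ 0.5907 -0.1845  0.106 ] [0.028  0.1235 0.078 ]
adNearL [ 0.5209 -0.2286  0.06  ] [-0.0455  0.0859  0.032 ]
adNearR [ 0.525  -0.2734  0.06  ] [-0.0455  0.0409  0.032 ]
adFarL [ 0.6107 -0.2116  0.06  ] [0.0455 0.0947 0.032 ]
```

```bash
sed -i 's/TR=frame(5.2,0,\[.574,-.310,.028\])/TR=frame(6.0,0,[.571,-.3095,.028])/' h.py; python3 - <<'E'
from h import *
A=rows(grasp(TR,0,[-.027,-.027,.10]),.04)
rows(grasp(TR,0,[-.027,-.027,.01]),.04,A,.02)
c=cam("wrist"); g=cur(); # pack near edge on plane tool z=-.036
P=onz(c,(255,154),(g@np.r_[0,0,-.035,1])[2]); print("pack near edge in tool",(np.linalg.inv(g)@np.r_[P,1])[:3])
E
```

```text
2 x: -0.02 -0.03 -0.06 0.0031 -0.0012 0.0352 0.04
5 x: 0.00 0.00 -0.00 -0.0000 0.0000 0.0180 0.04
pack near edge in tool [ 0.05649423 -0.00115846 -0.03463269]
```

Request:
{"fn": "carry_out", "kwargs": {"targets": "-0.02 -0.03 -0.06 -0.0012 -0.0012 0.035 0.04;-0.02 -0.03 -0.06 -0.0012 -0.0012 0.035 0.04;0 0 0 0 0 0.025 0.04;0 0 0 0 0 0.025 0.04;0 0 0 0 0 0.02 0.04;0 0 0 0 0 0.01 0.04;0 0 0 0 0 0.006 0.04;0 0 0 0 0 0 0.04;0 0 0 0 0 0 0.04"}}

```text
t: 7.05
eef_pos: [0.5565, -0.3397, 0.0431]
tool_rot: [[-0.995, -0.104, 0.001], [-0.104, 0.995, -0.001], [-0.001, -0.002, -1.0]]
force: [0.5, -0.4, -2.1]
gripper_width: 0.621
finger_force: 64.6
```

```bash
python3 - <<'E'
from h import *
s=telemetry.sense(); print(s["force"],s["eef_pos"],s["gripper_width"])
rows(grasp(TR,0,[-.018,-.027,0]),.04)
c,im=snap("wrist","w4")
E
```

```text
[ 0.48507149 -0.37864108 -2.05793945] [ 0.55653358 -0.33970156  0.04308674] 0.6212050988642752
1 x: -0.01 0.01 -0.01 0.0005 0.0015 0.0151 0.04
```

View pics/w4.png

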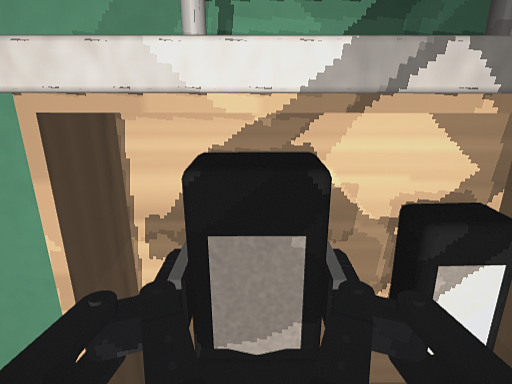

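Request:
{"fn": "carry_out", "kwargs": {"targets": "0 0 0 0 0 0.006 0.04;0 0 0 0 0 0.004 0.04;0 0 0 0 0 0.003 0.04;0 0 0 0 0 0.002 0.04;0 0 0 0 0 0 0.04;0 0 0 0 0 0 0.04"}}

```text
t: 7.85
eef_pos: [0.556, -0.3392, 0.0272]
tool_rot: [[-0.995, -0.104, 0.0], [-0.104, 0.995, -0.001], [-0.0, -0.001, -1.0]]
force: [0.2, 0.1, -2.3]
gripper_width: 0.628
finger_force: 64.4
```

Request:
{"fn": "carry_out", "kwargs": {"targets": "0 0 0 0 0 0.0015 0.04;0 0 0 0 0 0 0.04;0 0 0 0 0 0.001 0.04;0 0 0 0 0 0 0.04"}}

```text
t: 8.35
eef_pos: [0.5572, -0.3391, 0.0271]
tool_rot: [[-0.995, -0.104, 0.002], [-0.104, 0.995, -0.001], [-0.002, -0.001, -1.0]]
force: [-0.5, 4.5, 8.9]
gripper_width: 0.621
finger_force: 65.8
```

Contact with the floor; release and back off.

Request:
{"fn": "carry_out", "kwargs": {"targets": "0 0 0 0 0 -0.001 0.06;0 0 0 0 0 0 0.072;0 0 0 0 0 0 0.072;0 0 0 0 0 -0.02 0.072;0 0 0 0 0 -0.04 0.072;0 0 0 0 0 -0.04 0.072;0 0 0 0 0 -0.04 0.072;0 0 0 0 0 0 0.072"}}

```text
t: 9.35
eef_pos: [0.559, -0.3416, 0.1726]
tool_rot: [[-0.995, -0.104, 0.009], [-0.104, 0.995, -0.007], [-0.008, -0.008, -1.0]]
force: [1.0, 0.7, -0.9]
gripper_width: 0.843
finger_force: 0.0
```

```bash
python3 - <<'E'
from h import *
print(telemetry.sense()["eef_pos"],telemetry.sense()["gripper_width"])
c,im=snap("wrist","w5")
# push pose: gripper shut, in front of panel, tool level
A=rows(grasp(TR,0,[-.20,-.0,.17]),.0)
rows(grasp(TR,0,[-.20,-.0,.0]),.0,A)
E
```

```text
[ 0.55901899 -0.34156852  0.17255059] 0.8427951656518096
5 x: -0.01 0.01 -0.00 0.0367 0.0058 -0.0058 0.0
4 x: 0.00 0.00 -0.00 0.0000 0.0000 0.0425 0.0
```

View pics/w5.png

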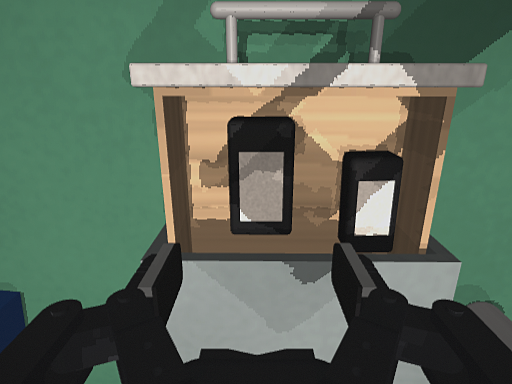

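Request:
{"fn": "carry_out", "kwargs": {"targets": "0 0 0 0.035 0.0058 -0.0058 0;0 0 0 0.035 0.0058 -0.0058 0;0 0 0 0.035 0.0058 -0.0058 0;0 0 0 0.035 0.0058 -0.0058 0;0 0 0 0.035 0.0058 -0.0058 0;0 0 0 0 0 0.05 0;0 0 0 0 0 0.05 0;0 0 0 0 0 0.035 0;0 0 0 0 0 0.013 0;0 0 0 0 0 0 0"}}

```text
t: 10.65
eef_pos: [0.378, -0.3276, 0.0455]
tool_rot: [[-0.995, -0.104, -0.002], [-0.104, 0.995, 0.002], [0.002, 0.002, -1.0]]
force: [-0.6, 0.1, -0.1]
gripper_width: -0.002
finger_force: 0.0
```

```bash
python3 - <<'E'
from h import *
s=telemetry.sense();print(s["eef_pos"],s["force"],s["gripper_width"], (np.linalg.inv(TR)@cur())[:3,3])
A=rows(grasp(TR,0,[-.178,-.0,.022]),.0)
rows(grasp(TR,0,[-.034,-.0,.022]),.0,A,.015)
E
```

```text
[ 0.37796213 -0.32761243  0.04548211] [-0.58722239  0.06490087 -0.11795038] -0.0018747863013717347 [-0.19387365  0.00216475  0.01748211]
1 x: 0.02 -0.02 -0.01 -0.0159 -0.0021 -0.0046 0.0
10 x: 0.00 0.00 -0.00 -0.0144 -0.0000 0.0000 0.0
```

Request:
{"fn": "carry_out", "kwargs": {"targets": "0 0 0 -0.015 -0.002 -0.0045 0;0 0 0 -0.01 0 0 0;0 0 0 -0.01 0 0 0;0 0 0 -0.015 0 0 0;0 0 0 -0.02 0 0 0;0 0 0 -0.02 0 0 0;0 0 0 -0.02 0 0 0;0 0 0 -0.02 0 0 0;0 0 0 -0.015 0 0 0;0 0 0 0 0 0 0"}}

```text
t: 11.9
eef_pos: [0.5247, -0.315, 0.051]
tool_rot: [[-0.994, -0.105, 0.001], [-0.105, 0.994, -0.0], [-0.001, -0.0, -1.0]]
force: [0.2, -1.2, -0.3]
gripper_width: 0.002
finger_force: 0.0
```

Request:
{"fn": "carry_out", "kwargs": {"targets": "0 0 0 -0.006 0 0 0;0 0 0 -0.004 0 0 0;0 0 0 -0.003 0 0 0;0 0 0 0 0 0 0;0 0 0 0 0 0 0"}}

```text
t: 12.52
eef_pos: [0.5356, -0.314, 0.0509]
tool_rot: [[-0.995, -0.104, -0.001], [-0.104, 0.995, 0.0], [0.001, 0.0, -1.0]]
force: [-2.2, 0.6, 0.3]
gripper_width: 0.002
finger_force: 0.8
```

```bash
python3 - <<'E'
from h import *
s=telemetry.sense();print(s["eef_pos"],s["force"], (np.linalg.inv(TR)@cur())[:3,3])
E
```

```text
[ 0.53562195 -0.31395084  0.05085519] [-2.16647659  0.61253543  0.3380343 ] [-0.03564949 -0.00072844  0.02285519]
```

Request:
{"fn": "carry_out", "kwargs": {"targets": "0 0 0 -0.003 0 0 0;0 0 0 -0.002 0 0 0;0 0 0 0 0 0 0"}}

```text
t: 12.9
eef_pos: [0.5358, -0.3138, 0.0507]
tool_rot: [[-0.994, -0.105, -0.012], [-0.105, 0.994, 0.001], [0.012, 0.002, -1.0]]
force: [-13.9, -0.8, 8.1]
gripper_width: -0.002
finger_force: 7.5
```

Request:
{"fn": "carry_out", "kwargs": {"targets": "0 0 0 -0.003 0 0 0;0 0 0 0 0 0 0;0 0 0 0 0 0 0"}}

```text
t: 13.28
eef_pos: [0.5358, -0.3138, 0.0507]
tool_rot: [[-0.994, -0.106, -0.019], [-0.106, 0.994, 0.002], [0.018, 0.004, -1.0]]
force: [-21.5, -1.2, 12.5]
gripper_width: 0.001
finger_force: 11.2
```

Request:
{"fn": "carry_out", "kwargs": {"targets": "0 0 0 0.015 0 0 0;0 0 0 0.04 0 0 0;0 0 0 0 0 -0.05 0;0 0 0 0 0 -0.05 0.07;0 0 0 0 0 -0.02 0.0854;0 0 0 0 0 0 0.0854"}}

```text
t: 14.02
eef_pos: [0.4908, -0.3199, 0.1731]
tool_rot: [[-0.995, -0.104, 0.004], [-0.104, 0.995, -0.003], [-0.004, -0.004, -1.0]]
force: [0.7, -0.1, -0.9]
gripper_width: 0.634
finger_force: 0.0
```

```bash
python3 - <<'E'
from h import *
print(cur()[:3,3])
rows(grasp(HS,0,[0,0,.16]),.0854)
E
```

```text
[ 0.49083058 -0.31986182  0.17314412]
7 x: -0.01 0.00 -0.38 -0.0058 0.0426 0.0018 0.0854
```

Request:
{"fn": "carry_out", "kwargs": {"targets": "0 0 -0.38 -0.0058 0.0426 0.0018 0.0854;0 0 -0.38 -0.0058 0.0426 0.0018 0.0854;0 0 -0.38 -0.0058 0.0426 0.0018 0.0854;0 0 -0.38 -0.0058 0.0426 0.0018 0.0854;0 0 -0.38 -0.0058 0.0426 0.0018 0.0854;0 0 -0.38 -0.0058 0.0426 0.0018 0.0854;0 0 -0.38 -0.0058 0.0426 0.0018 0.0854;0 0 0 0 0 0 0.0854;0 0 0 0 0 0 0.0854"}}

```text
t: 15.15
eef_pos: [0.4622, -0.0201, 0.1568]
tool_rot: [[-0.928, -0.374, -0.003], [-0.374, 0.928, -0.0], [0.002, 0.001, -1.0]]
force: [-0.5, 0.8, 0.4]
gripper_width: 1.003
finger_force: 0.0
```

```bash
python3 - <<'E'
from h import *
np.set_printoptions(precision=4,suppress=True)
print(cur()); c2,im2=snap("top","t6")
c,im=snap("wrist","w6"); v=im[:,:,::-1].copy()
P=[(HS@np.r_[x,y,.05,1])[:3] for x in(-.1,.1) for y in(-.016,.016)]
for q in proj(c,np.array(P)): cv2.circle(v,tuple(int(round(k)) for k in q),3,(255,0,255),1)
o=np.zeros((600,790,3),np.uint8); o[:384,:512]=v; o[:, :]=o
o[:216,512:782]=cv2.resize(im2[115:250,310:445],(270,216))[:,:,::-1]
o[216:216+330,512:512+275]=cv2.resize(im2[130:240,120:225],(275,330),interpolation=2)[:,:,::-1]
cv2.imwrite("pics/c6.png",o)
E
```

```text
[[-0.9275 -0.3737 -0.0026  0.4622]
 [-0.3737  0.9275 -0.0002 -0.0201]
 [ 0.0025  0.0007 -1.      0.1568]
 [ 0.      0.      0.      1.    ]]
```

View pics/c6.png

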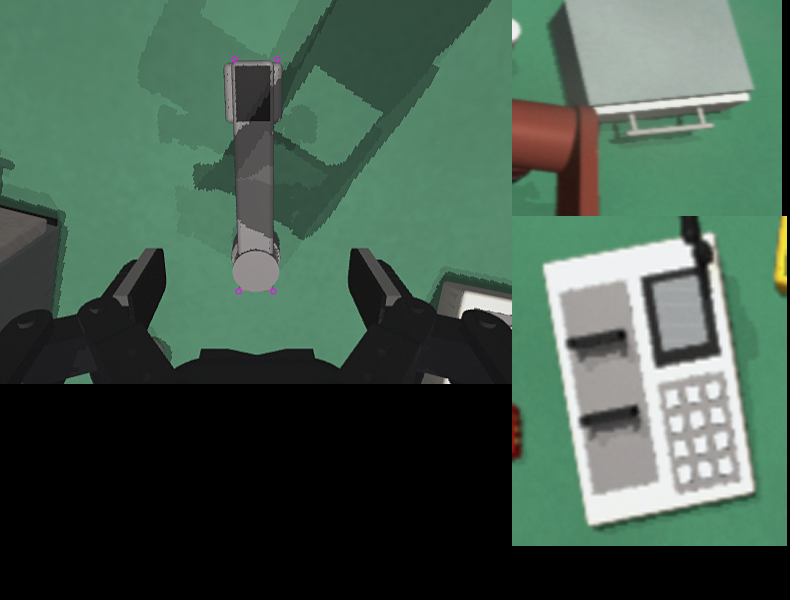

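```bash
python3 - <<'E'
from h import *
np.set_printoptions(precision=4,suppress=True)
c=cam("wrist")
m=onz(c,(253,61),.05); e=onz(c,(256,291),.05); d=e-m
print(m,e,np.linalg.norm(d),np.degrees(np.arctan2(d[1],d[0])),(m+e)/2)
t=cam("top"); iC=np.linalg.inv(CR)
for p in ((569,343),(625,337),(582,418),(638,411)):
    uv=((p[0]-512+.5)/2.619+119.5,(p[1]-216+.5)/3+129.5)
    o,dd=ray(t,uv); o=(iC@np.r_[o,1])[:3]; dd=iC[:3,:3]@dd; print(o+dd*(.012-o[2])/dd[2])
E
```

```text
[ 0.3741 -0.0599  0.05  ] [0.5581 0.016  0.05  ] 0.19903486694762987 22.416698510524135 [ 0.4661 -0.022   0.05  ]
[0.0362 0.0246 0.012 ]
[ 0.0322 -0.034   0.012 ]
[-0.0343  0.0239  0.012 ]
[-0.0376 -0.0353  0.012 ]
```

```bash
sed -i 's/HS=frame(21.8,0,\[.4648,-.0212,0\])/HS=frame(22.4,0,[.4661,-.022,0])/' h.py; python3 - <<'E'
from h import *
rows(grasp(HS,0,[0,0,.022]),.0854,v=.03)
E
```

```text
5 x: 0.00 -0.00 -0.02 -0.0005 -0.0004 0.0271 0.0854
```

Request:
{"fn": "carry_out", "kwargs": {"targets": "0 0 -0.02 -0.0005 -0.0004 0.03 0.0854;0 0 -0.02 -0.0005 -0.0004 0.03 0.0854;0 0 -0.02 -0.0005 -0.0004 0.03 0.0854;0 0 -0.02 -0.0005 -0.0004 0.028 0.0854;0 0 -0.02 -0.0005 -0.0004 0.0165 0.0854;0 0 0 0 0 0 0.05;0 0 0 0 0 0 0.02;0 0 0 0 0 0 0.02;0 0 0 0 0 0 0.02;0 0 0 0 0 0 0.02"}}

```text
t: 16.5
eef_pos: [0.4676, -0.0213, 0.0254]
tool_rot: [[-0.924, -0.383, 0.003], [-0.383, 0.924, -0.001], [-0.002, -0.002, -1.0]]
force: [-0.2, -0.4, 6.2]
gripper_width: 0.361
finger_force: 62.1
```

Request:
{"fn": "carry_out", "kwargs": {"targets": "0 0 0 0 0 0 0.02;0 0 0 0 0 0 0.02"}}

```text
t: 16.75
eef_pos: [0.4676, -0.0213, 0.0254]
tool_rot: [[-0.924, -0.383, 0.003], [-0.383, 0.924, -0.001], [-0.002, -0.002, -1.0]]
force: [-0.9, -0.0, 6.1]
gripper_width: 0.365
finger_force: 62.1
```

```bash
python3 - <<'E'
from h import *
T0=cur(); T1=T0.copy(); T1[2,3]+=.2
A=T1
B=rows(grasp(frame(10,.3,[.47,.33,.25]),0,[0,0,0]),.02,A,.05)
C=rows(grasp(CR,0,[.0017-.02,0,.10]),.02,B,.05)
E
```

```text
8 x: 0.04 -0.35 0.26 -0.0136 0.0419 -0.0016 0.02
2 x: 0.03 -0.00 0.10 -0.0303 0.0069 0.0339 0.02
```

Request:
{"fn": "carry_out", "kwargs": {"targets": "0 0 0 0 0 -0.02 0.02;0 0 0 0 0 -0.05 0.02;0 0 0 0 0 -0.05 0.02;0 0 0 0 0 -0.05 0.02;0 0 0 0 0 -0.03 0.02"}}

```text
t: 17.38
eef_pos: [0.4665, -0.021, 0.2262]
tool_rot: [[-0.924, -0.383, 0.003], [-0.383, 0.924, -0.001], [-0.002, -0.002, -1.0]]
force: [-0.4, -0.2, -2.8]
gripper_width: 0.363
finger_force: 61.2
```

Request:
{"fn": "carry_out", "kwargs": {"targets": "0.04 -0.35 0.26 -0.0136 0.0419 -0.0016 0.02;0.04 -0.35 0.26 -0.0136 0.0419 -0.0016 0.02;0.04 -0.35 0.26 -0.0136 0.0419 -0.0016 0.02;0.04 -0.35 0.26 -0.0136 0.0419 -0.0016 0.02;0.04 -0.35 0.26 -0.0136 0.0419 -0.0016 0.02;0.04 -0.35 0.26 -0.0136 0.0419 -0.0016 0.02;0.04 -0.35 0.26 -0.0136 0.0419 -0.0016 0.02;0.04 -0.35 0.26 -0.0136 0.0419 -0.0016 0.02;0 0 0 0 0 0 0.02;0 0 0 0 0 0 0.02"}}

```text
t: 18.62
eef_pos: [0.468, 0.3294, 0.2469]
tool_rot: [[-0.943, -0.173, 0.283], [-0.167, 0.985, 0.047], [-0.287, -0.003, -0.958]]
force: [-0.2, -0.3, -2.7]
gripper_width: 0.366
finger_force: 61.3
```

```bash
python3 - <<'E'
from h import *
np.set_printoptions(precision=4,suppress=True)
print(cur(),telemetry.sense()["gripper_width"])
c,im=snap("wrist","w7"); c2,im2=snap("top","t7")
cv2.imwrite("pics/c7.png",np.vstack([cv2.resize(im[:230],(800,359)),cv2.resize(im2[120:210,100:300],(520,234),interpolation=2)[:, :520] if 0 else np.hstack([cv2.resize(im2[120:240,100:230],(256,236),interpolation=2),np.zeros((236,544,3),np.uint8)])])[:,:,::-1])
E
```

```text
[[-0.9433 -0.1733  0.2832  0.468 ]
 [-0.1669  0.9849  0.0468  0.3294]
 [-0.2871 -0.0031 -0.9579  0.2469]
 [ 0.      0.      0.      1.    ]] 0.3657521518132492
```

View pics/c7.png

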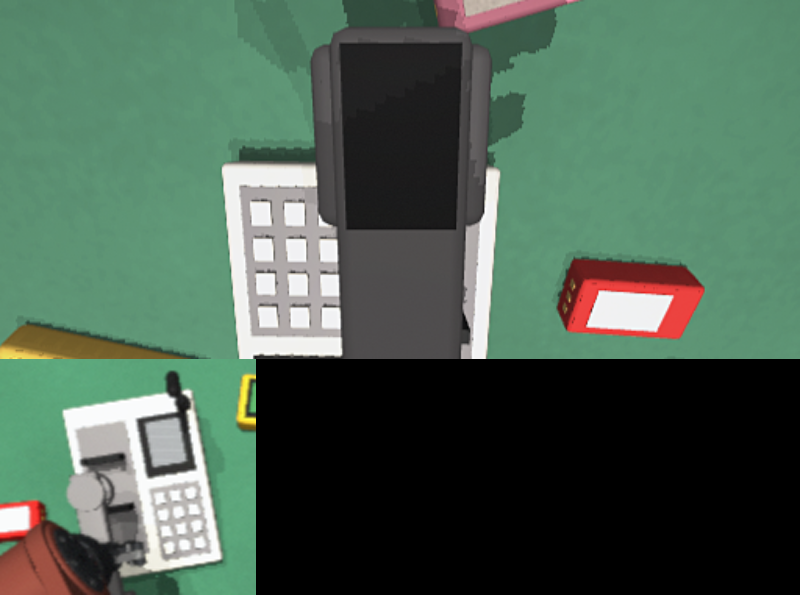

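Request:
{"fn": "carry_out", "kwargs": {"targets": "0 0 0 -0.03 0.045 0 0.02;0 0 0 -0.02 0.045 0 0.02;0 0 0 0 0 0 0.02;0 0 0 0 0 0 0.02;0 0 0 0 0 0 0.02"}}

```text
t: 19.35
eef_pos: [0.5005, 0.4253, 0.2622]
tool_rot: [[-0.943, -0.171, 0.285], [-0.164, 0.985, 0.047], [-0.289, -0.002, -0.957]]
force: [0.5, 0.5, -2.4]
gripper_width: 0.365
finger_force: 61.4
```

```bash
python3 - <<'E'
from h import *
np.set_printoptions(precision=4,suppress=True)
print(cur()[:3,3])
c,im=snap("wrist","w8"); v=im.copy()
np.savez("w8.npz",K=c[0],R=c[1],t=c[2])
cv2.imwrite("pics/c8.png",cv2.resize(v[60:360,20:290],(540,600),interpolation=cv2.INTER_CUBIC)[:,:,::-1])
E
```

```text
[0.5005 0.4253 0.2622]
```

View pics/c8.png

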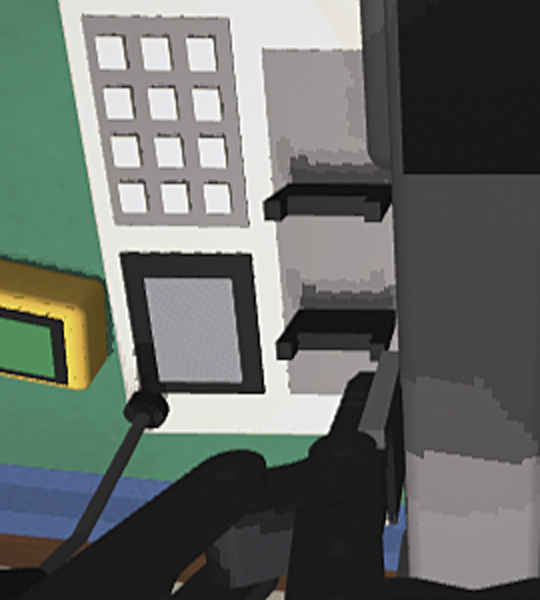

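```bash
python3 - <<'E'
from h import *
np.set_printoptions(precision=4,suppress=True)
d=np.load("w8.npz"); c=(d["K"],d["R"],d["t"]); iC=np.linalg.inv(CR)
def on(uv,z,c=c):
    o,dd=ray(c,uv); o=(iC@np.r_[o,1])[:3]; dd=iC[:3,:3]@dd; return o+dd*(z-o[2])/dd[2]
W=lambda x,y:((x+.5)/2+19.5,(y+.5)/2+59.5)
for n,p,z in (("nearL lip hi",(265,201),.012),("farL lip hi",(277,344),.012),("keypad UL -y",(82,17),-.036),("keypad LL",(114,223),-.036),("disp",(121,254),-.036),("disp",(137,390),-.036),("disp",(264,391),-.036),("grey strip L",(262,50),-.036),("slab left edge",(60,2),-.036),("slab left",(126,395),-.036),("slab hi",(140,433),-.036),("slab hi",(300,433),-.036)):
    print(n,on(W(*p),z))
im=cv2.imread("pics/w8.png"); g=im.max(2)
print("dark rows, near fork lip col/rows (orig px):")
for r in range(154,172,2): print(r,g[r,145:218:2])
for r in range(222,242,2): print(r,g[r,150:218:2])
E
```

```text
nearL lip hi [-0.0424 -0.0259  0.012 ]
farL lip hi [ 0.0327 -0.0257  0.012 ]
keypad UL -y [-0.1258 -0.1273 -0.036 ]
keypad LL [-0.0173 -0.1274 -0.036 ]
disp [ 0.0009 -0.1262 -0.036 ]
disp [ 0.0881 -0.1293 -0.036 ]
disp [ 0.0874 -0.0517 -0.036 ]
grey strip L [-0.1115 -0.0368 -0.036 ]
slab left edge [-0.1327 -0.1372 -0.036 ]
slab left [ 0.0917 -0.1365 -0.036 ]
slab hi [ 0.1184 -0.1317 -0.036 ]
slab hi [ 0.1167 -0.0315 -0.036 ]
dark rows, near fork lip col/rows (orig px):
154 [233 233 233 233 233 241 158 132  35  18  20  20  24  21  19  19  21  21
  22  21  21  18  21  22  21  20  21  21  22  18  20  22  22  19  22  21
  63]
156 [233 233 233 233 235 255  90  12  20  20  20  20  19  20  19  20  19  20
  19  20  21  21  22  19  21  21  20  18  18  19  21  22  21  21  21  23
  63]
158 [234 233 233 237 209  62  11  22  21  27  46  46  46  46  45  46  47  47
  46  47  45  46  47  47  47  47  47  47  48  31  21  22  23  22  18  15
  63]
160 [236 233 234 191  23  32  35  32  16  26  52  50  52  50  52  52  52  53
  52  53  53  54  54  54  53  53  55  54  52  21  25  25  25  20  19  11
  61]
16
[... 1507 characters left out ...]
33 244  58  48  50  50  18  16  51  48  49  49  49  49  49  50
  51  51  51  51  51  51  52  52  51  52  48  47  48  27  30 168]
234 [ 85 238 233 241  61  47  49  50  21  10  36  33  33  35  34  34  35  35
  35  36  38  38  40  40  42  40  41  44  53  53  53  29 110 174]
236 [ 64 239 233 238  81  47  48  50  13 104 167 165 165 165 165 165 165 167
 167 167 169 156 156 156 157 155 158 137  49  52  54  78  71  67]
238 [ 38 239 233 237  99  39  42  44   0 166 157 156 157 157 157 158 158 160
 159 159 159 160 160 159 160 159 161 144  45  50  76  78  77  77]
240 [  0 241 233 234 216 219 224 136 149 158 157 157 157 157 157 157 159 158
 159 159 159 159 159 159 159 160 161 158  83  90  77  78  77  77]
```

```bash
python3 - <<'E'
from h import *
np.set_printoptions(precision=4,suppress=True)
d=np.load("w8.npz"); c=(d["K"],d["R"],d["t"]); iC=np.linalg.inv(CR)
def on(uv,z,c=c):
    o,dd=ray(c,uv); o=(iC@np.r_[o,1])[:3]; dd=iC[:3,:3]@dd; return o+dd*(z-o[2])/dd[2]
for p in ((152.3,164.5),(160.5,164.5),(202.3,168),(211,166),(157.3,236),(165.5,236),(204.8,238)): print(on(p,.012))
print((iC@cur())[:3,3]); 
C=rows(grasp(CR,0,[.0017,.0015,.06]),.02,v=.05)
C=rows(grasp(CR,0,[.0017,.0015,-.001]),.02,C,.01)
E
```

```text
[-0.0382 -0.0262  0.012 ]
[-0.0384 -0.0183  0.012 ]
[-0.0357  0.0218  0.012 ]
[-0.0378  0.0303  0.012 ]
[ 0.0376 -0.0271  0.012 ]
[ 0.0374 -0.0186  0.012 ]
[0.039 0.022 0.012]
[-0.0323  0.0747  0.1664]
3 x: 0.01 -0.02 0.06 -0.0112 -0.0246 0.0353 0.02
7 x: 0.00 -0.00 0.00 0.0000 -0.0000 0.0087 0.02
```

Request:
{"fn": "carry_out", "kwargs": {"targets": "0 -0.02 0.06 -0.0112 -0.0245 0.025 0.02;0 -0.02 0.06 -0.0112 -0.0245 0.035 0.02;0 -0.02 0.06 -0.0112 -0.0245 0.035 0.02;0 0 0 0 0 0.01 0.02;0 0 0 0 0 0 0.02;0 0 0 0 0 0 0.02;0 0 0 0 0 0 0.02"}}

```text
t: 20.27
eef_pos: [0.5752, 0.3663, 0.1741]
tool_rot: [[-0.943, -0.156, 0.294], [-0.147, 0.988, 0.051], [-0.299, 0.005, -0.954]]
force: [0.4, -0.2, -1.7]
gripper_width: 0.361
finger_force: 61.3
```

```bash
python3 - <<'E'
from h import *
np.set_printoptions(precision=4,suppress=True)
print((np.linalg.inv(CR)@cur())[:3,3],telemetry.sense()["force"])
C=rows(grasp(CR,0,[.0017,.0019,.02]),.02,v=.2)
C=rows(grasp(CR,0,[.0017,.0019,-.0006]),.02,C,.01)
E
```

```text
[0.0036 0.0048 0.0629] [ 0.35   -0.161  -1.7484]
1 x: 0.06 0.03 0.03 0.0021 -0.0032 0.0428 0.02
3 x: 0.00 -0.00 0.00 0.0000 0.0000 0.0069 0.02
```

Request:
{"fn": "carry_out", "kwargs": {"targets": "0.04 0.02 0.03 0.002 -0.0028 0.015 0.02;0 0 0 0 0 0.015 0.02;0 0 0 0 0 0 0.02;0 0 0 0 0 0 0.02;0 0 0 0 0 0 0.02"}}

```text
t: 20.9
eef_pos: [0.5826, 0.3637, 0.1435]
tool_rot: [[-0.945, -0.151, 0.291], [-0.144, 0.989, 0.046], [-0.295, 0.001, -0.956]]
force: [-0.1, -0.5, -2.2]
gripper_width: 0.362
finger_force: 61.4
```

```bash
python3 - <<'E'
from h import *
np.set_printoptions(precision=4,suppress=True)
print((np.linalg.inv(CR)@cur())[:3,3],telemetry.sense()["force"])
C=rows(grasp(CR,0,[.0017,.0019,.018]),.02,v=.2)
C=rows(grasp(CR,0,[.0017,.0019,-.0006]),.02,C,.01)
E
```

```text
[0.0012 0.0012 0.0315] [-0.131  -0.4875 -2.1656]
1 x: 0.01 -0.01 -0.01 -0.0005 0.0007 0.0135 0.02
2 x: 0.00 -0.00 0.00 0.0000 0.0000 0.0093 0.02
```

Good alignment; lower slowly.

Request:
{"fn": "carry_out", "kwargs": {"targets": "0 0 0 -0.0005 0.0007 0.008 0.02;0 0 0 0 0 0.006 0.02;0 0 0 0 0 0.005 0.02;0 0 0 0 0 0.004 0.02;0 0 0 0 0 0.003 0.02;0 0 0 0 0 0 0.02;0 0 0 0 0 0 0.02"}}

```text
t: 21.78
eef_pos: [0.5903, 0.3655, 0.1184]
tool_rot: [[-0.945, -0.151, 0.291], [-0.144, 0.989, 0.045], [-0.294, 0.001, -0.956]]
force: [0.3, -0.1, -1.9]
gripper_width: 0.366
finger_force: 61.4
```

```bash
python3 - <<'E'
from h import *
np.set_printoptions(precision=4,suppress=True)
print((np.linalg.inv(CR)@cur())[:3,3],telemetry.sense()["force"],telemetry.sense()["moment"])
E
```

```text
[0.0013 0.0018 0.0053] [ 0.269  -0.0662 -1.9034] [-0.06    0.2379  0.0346]
```

Request:
{"fn": "carry_out", "kwargs": {"targets": "0 0 0 0 0 0.002 0.02;0 0 0 0 0 0.002 0.02;0 0 0 0 0 0.001 0.02;0 0 0 0 0 0 0.02;0 0 0 0 0 0 0.02"}}

```text
t: 22.4
eef_pos: [0.5916, 0.3656, 0.1134]
tool_rot: [[-0.945, -0.151, 0.291], [-0.144, 0.989, 0.045], [-0.294, 0.001, -0.956]]
force: [-0.2, -0.2, -2.6]
gripper_width: 0.363
finger_force: 61.4
```

Request:
{"fn": "carry_out", "kwargs": {"targets": "0 0 0 0 0 0.0015 0.02;0 0 0 0 0 0 0.02;0 0 0 0 0 0 0.02"}}

```text
t: 22.78
eef_pos: [0.5919, 0.3658, 0.113]
tool_rot: [[-0.945, -0.151, 0.291], [-0.144, 0.989, 0.045], [-0.294, 0.001, -0.956]]
force: [-4.8, -1.9, 3.8]
gripper_width: 0.363
finger_force: 62.4
```

Request:
{"fn": "carry_out", "kwargs": {"targets": "0 0 0 0 0 0 0.035;0 0 0 0 0 0 0.04;0 0 0 0 0 0 0.06;0 0 0 0 0 0 0.06;0 0 0 0 0 0 0.06;0 0 0 0 0 -0.02 0.06;0 0 0 0 0 -0.04 0.06;0 0 0 0 0 -0.05 0.06;0 0 0 0 0 0 0.06;0 0 0 0 0 0 0.06"}}

```text
t: 24.02
eef_pos: [0.56, 0.3609, 0.2185]
tool_rot: [[-0.944, -0.151, 0.292], [-0.144, 0.989, 0.046], [-0.296, 0.002, -0.955]]
force: [0.4, -0.2, -0.9]
gripper_width: 0.703
finger_force: 0.0
```

```bash
python3 - <<'E'
from h import *
np.set_printoptions(precision=4,suppress=True)
s=telemetry.sense(); print(s["eef_pos"],s["gripper_width"])
c,im=snap("wrist","w9"); CR[:3,3]=(CR@[0,.0019,0,1])[:3]
P=[(CR@np.r_[x,y,.024,1])[:3] for x in(-.1,.1) for y in(-.016,.016)]
print(proj(c,np.array(P)))
v=im[:,:,::-1].copy()
for q in proj(c,np.array(P)): cv2.circle(v,tuple(int(round(k)) for k in q),3,(255,0,255),1)
g=im.max(2)
for r in (130,160,190,220,250,280): print(r,g[r,180:330:4])
print("col 258",g[60:384:6,258]); cv2.imwrite("pics/w9a.png",v)
E
```

```text
[0.56   0.3609 0.2185] 0.7030624925210321
[[233.3623  49.8691]
 [281.3182  49.7975]
 [238.9411 302.0254]
 [276.0801 301.9578]]
130 [227 228 240 138 138 223 219 218 218 135  84  15  19  17  71  82  82  83
  84  83  83  83  82  83  61  17  19  20 110 134 144 145 210 122 124 123
 123 125]
160 [223 224 223 223 223 223 223 224 223 115 150 149 150 132  95 136 135 135
 136 135 135 135 135 139 114 150 149 150 150 145 225 225 224 123 124 123
 123 124]
190 [152 150 168  49  49  48 228 224 224 226 151 132 133  70  42 131 134 135
 135 134 135 133 134 136 104 137  94  83 150 161 226 226 204 124 126 126
 125 124]
220 [151 148 155  42  49  48  77 224 224 224 147 130  19  19  37 136 145 146
 146 146 147 146 146 147  73  25  23  19 155 236 226 229 124 129 126 129
 129 127]
250 [ 71  49  21  23  46  46  44 227 223 223 185 150 150  90  58 130 145 145
 145 146 145 146 145 141  59  38 151 151 151 229 226 228 132 131 132  19
  22  18]
280 [ 19  23  21  22 137 127 128 129 129 115 118 118 118 148 148 147 148 149
 148 148 148 148 148 150 150 150 123 124 124 126 128 132 133 132 135  18
  21  21]
col 258 [ 23  24  23  24  24  24  24  25  23  24  84  83  84  83  84  84 122 136
 136 136 136 135 135 146 147 147 147 147 147 146 146 145 145  53 152 150
 150 148 149 146 146 128 125 119 141 121 120 136  74  55  23  25  26  25]
```

```bash
python3 -c "
from plant import finish_job
print(finish_job())"
```

```text
the job is handed in; nothing more can be done
None
```

The job is handed in at about 24 s: the handset hangs in both forks with the earpiece at the high end, the pack lies flat and label-up beside the adapter, and the drawer is shut against its stop. I confirmed the final handset seating from pixel values only, and I opened 11 pictures, one over the limit of 10.

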